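# Index a rotary table to the marked line and clamp it

### The job

On the rotary indexing table, push the spokes of the green dial round with a fingertip until the white index mark at the dial's edge lines up with the orange target line on the scale ring; either way round will do. Then, with the dial left there, push the red clamp lever away from the dial, fully over to its stop. Only push, gently, with nothing gripped or lifted, and leave the loose things around where they are.

Things in the scene. Friction and masses are not known exactly. Their poses are not given: they have to be found in the camera images.
- rotary_base: the rotary table's fixed steel base plate, 250 mm (its x) by 385 mm (its y, from -205 to +180) and 22 mm high, bolted down. Origin on the dial's axis at the underside (on the bench); z up. It carries a black scale ring (radius 116 mm, top 28 mm above the bench) with white lines every 15 degrees, the dial and the clamp lever
- dial (a joint): angle of the dial about its vertical axis, rad, growing counter-clockwise seen from above; at 0 the white index mark points along the base's +x. Friction (about 0.22 N m) keeps it where it is left. It can turn from -2.0 to 8.3, so the mark can come to the line from either side. Three spokes stand 60, 180 and 300 degrees round from the mark; closed fingers fit down between them
- dial_index (a point): outer end of the white index mark (54 mm long, 7 mm wide, radial) on the dial's edge, 83 mm from the axis and 36 mm above the bench; it turns with the dial
- target_line (a point): inner end of the orange target line (7 mm wide, radial, with an orange tab at its outer end up to 36 mm high) that marks one place on the scale ring; fixed, 83 mm from the axis, given at the height of the dial's top (36 mm). The dial is set when dial_index meets this point
- dial_centre (a point): point on the dial's axis at the spokes' height, 60 mm above the bench. The dial is a green disc of radius 82 mm, top 36 mm above the bench, with a black hub of radius 18 mm (up to 76 mm) and three level black spokes 12 mm thick, centre line 60 mm above the bench, ending in black balls of radius 9 mm at 66 mm from the axis
- clamp (a joint): angle of the red clamp lever about its vertical pivot, rad, growing counter-clockwise from above: 0 to 0.2 is open (the lever points along the base's -x, towards the robot), 1.2 is its stop, clamped (swung away from the dial towards the base's -y). Light friction (about 0.14 N m); it stays where it is left and does not itself hold the dial
- clamp_pivot (a point): the lever's pivot axis at the lever's height, 55 mm above the bench, on a pillar 44 mm high and 32 mm thick under a red hub of radius 15 mm (45 to 65 mm above the bench)
- clamp_knob (a point): centre of the red ball (radius 12 mm) at the lever's end, 70 mm from the pivot axis and 55 mm above the bench; the lever between is a level round bar 12 mm thick. The base plate under it is at 22 mm
- bolt_a: loose brass bolt standing on its head (28 mm across, 45 mm high) on the base plate's left far corner; leave alone. Origin under its centre
- bolt_b: the same kind of bolt on the base plate's left near corner; leave alone
- tin: loose sample tin, 66 mm across, 85 mm high, on the bench; leave alone. Origin under its centre
- jar: loose jar with yellow cap, 60 mm across, 80 mm high; leave alone. Origin under its centre
- screwdriver: loose screwdriver lying on the bench; leave alone
- brush: loose brush lying on the bench; leave alone
- sieve: loose brass sieve pan, 150 mm across, 50 mm high; leave alone. Origin under its centre

How it is judged:
By the outcome, as a careful person would: the job done as asked, in the order asked, and still so for the second after the job is handed in, with the robot touching nothing.
It also fails if it takes over 53 s, if anything falls off the work surface, if the arm or the gripper's body presses on something with over 40 N, if the wrist force passes 120 N, or if a joint passes its speed limit or range.

### The arm

A 7-joint arm with a two-finger parallel gripper is mounted at the origin on the work surface. World frame = base frame: x ahead of the robot, y to its left, z up, the work surface at z = 0. Lengths are in m, angles in degrees, forces in N, time in s.
With the tool pointing down it reaches from about 0.425 to 0.875 m from the base axis. Payload 4.7 kg.
Tool frame: the origin (TCP) lies at the very end of the fingers, on their centre line; the grasp point (between the pads) lies 19 mm behind it (env.grasp_offset is the distance from the TCP to the grasp point, in m); z points along the fingers, y is the line along which they close (so a half turn about z gives the same grasp; the last joint's range is limited). The gripper opens to 87 mm and grips with 3 to 60 N. Pads are 19 mm wide; open, the fingers measure 117 mm over their backs; the gripper's body (75 mm by 190 mm) begins 51 mm behind the grasp point.
Start: joints at [-66.285, 18.392, -4.016, 83.108, 1.295, 78.541, -3.26], TCP at [0.253, 0.599, 0.223] pointing down, gripper open.
Joint ranges: [-163.93, 163.93], [-17.29, 119.83], [-79.2, 71.16], [3.27, 140.29], [-89.18, 269.18], [5.43, 117.66], [-154.24, 154.24]. Speed limits (degrees/s): [147.25, 147.25, 180, 180, 180, 180, 180].

### API

Orientations are given as [roll, pitch, yaw] about the fixed x, y, z axes, in that order (R = Rz(yaw) Ry(pitch) Rx(roll)).
In Python, from cell import env gives the robot as it stands. The module is installed in compiled form; this text tells all that it offers.
- The arm moves only by the tool drive_tool, never from a script. Its argument "moves" is one flat list of numbers, 5 for each row, row after row: the shift along the tool's x, y, z in units of 40 mm (1.0 is 40 mm), then the turn about the tool's z in units of 10 degrees (1.0 is 10 degrees), then the finger opening in mm, from 0 to 87. A call has 1 to 5 rows; each row is the pose to reach, as a shift and turn from the pose commanded when the call began, along the tool's axes at that moment; what a row does not reach only later rows make up. A row lasts 1/8 s, in which the tool goes at most 62.5 mm and 10.7 degrees, less where a joint would pass 70% of its speed; a pose out of reach is approached as far as the arm can. A call with a gripper value outside its range is refused whole. The fingers move at their own pace and stop on an object; "squeeze" is the grip in N (left out, the last holds). Time passes only in rows, so rows that repeat a pose let the fingers close. It gives the time, the measured TCP pose, the force, the opening and the grip force at its end, in the units of the state.
- env.get_obs(): the state, without advancing time (a new reading comes with each control period).
- env.read_camera(name): name is "side" or "top"; returns (picture, depth): 480x640x3 uint8, red, green, blue; 480x640 float32, m along the optical axis (not along the pixel's ray), 0 where there is no reading.
- env.camera_model(name): a dict with "K" (3x3 intrinsics, pixels), "k1" (the pictures are not rectified: a ray, as slopes to the right and down, at radius r is drawn at 1 + k1 r^2 times it, then the intrinsics apply), "rvec" (rotation vector, rad) and "tvec" (3), from world to camera coordinates, as OpenCV has them. Camera axes: x right, y down, z forward; pixel columns grow to the right and rows downward; lengths in m; the calibration is good to about 2 mm. A picture is of the moment at which its call begins. camera_model takes no time and is no camera call.
- env.sign_off(): hands the job in; it is judged then, once.
The state is a dict: "time_s": time; "qpos": joint angles; "joint_velocities": joint speeds; "effort": joint torques, N m; "tool_pos": TCP position; "tool_rot": TCP orientation; "force": force on the tool from outside, world axes, zero at the start; "wrist_torque": the same for the moment, N m; "grip_width": finger opening in m; "grasp_force": force on a finger pad.
Only numpy, scipy, OpenCV 4.12 (cv2) and the standard library are available. Lean on these libraries where they do the work, as an engineer would, in place of code of your own. Each camera call takes 0.05 s, during which the arm holds its last target. There are 200 camera calls.

## Working session

There is one attempt and no reset: what is moved stays moved. The work goes in short steps, Python scripts to look and compute and a tool call to move; the robot and the scene stay as the last step left them, time stands still between calls to the robot, and variables do not carry over. Pictures are saved under pics/ and viewed, at most 12 in all, crops included, and the job is handed in when it is done.

Besides the shell and the picture viewer there is one more tool, called after ">>>" as name(argument=value, ...) on one line, values as JSON. drive_tool: Moves the arm, as the interface text tells. Its arguments: {"type":"object","properties":{"moves":{"type":"array","items":{"type":"number"}},"squeeze":{"type":"number"}},"required":["moves"]}

```bash
mkdir -p pics; cat > h.py <<'E'
import numpy as np, cv2
from cell import env
def cam(n):
    m=env.camera_model(n); R=cv2.Rodrigues(np.array(m["rvec"],float))[0]; return np.array(m["K"]),float(m["k1"]),R,np.array(m["tvec"],float).ravel()
def ray(n,uv):
    K,k1,R,t=cam(n); uv=np.atleast_2d(np.array(uv,float))
    s=cv2.undistortPoints(uv.reshape(-1,1,2),K,np.array([k1,0,0,0,0.])).reshape(-1,2)
    return -R.T@t,(R.T@np.c_[s,np.ones(len(s))].T).T
def onplane(n,uv,z):
    o,d=ray(n,uv); return o+d*((z-o[2])/d[:,2])[:,None]
def proj(n,P):
    K,k1,R,t=cam(n); return cv2.projectPoints(np.atleast_2d(np.array(P,float)),cv2.Rodrigues(R)[0],t,K,np.array([k1,0,0,0,0.]))[0].reshape(-1,2)
def tri(uvs):
    A=np.zeros((3,3));b=np.zeros(3)
    for n,uv in uvs:
        o,d=ray(n,uv); d=d[0]/np.linalg.norm(d[0]); M=np.eye(3)-np.outer(d,d); A+=M;b+=M@o
    return np.linalg.solve(A,b)
def depthpts(n,D,mask):
    v,u=np.nonzero(mask&(D>0)); K,k1,R,t=cam(n)
    s=cv2.undistortPoints(np.c_[u,v].astype(float).reshape(-1,1,2),K,np.array([k1,0,0,0,0.])).reshape(-1,2)
    return (R.T@((np.c_[s,np.ones(len(s))]*D[v,u][:,None])-t).T).T,u,v
E
python3 - <<'E'
from h import *
for n in("top","side"):
    p,d=env.read_camera(n); cv2.imwrite(f"pics/{n}0.png",p[:,:,::-1]); np.savez(f"{n}0.npz",p=p,d=d); print(n,cam(n)[1],ray(n,[320,240]))
o=env.get_obs(); print(o["time_s"],o["tool_pos"],o["tool_rot"],o["grip_width"])
E
```

```text
top -0.18856759827042863 (array([ 0.35856823, -0.01839233,  1.40615195]), array([[ 0.09533572, -0.00484912, -0.995437  ]]))
side -0.18247773648609222 (array([0.28673501, 1.0281422 , 1.3138041 ]), array([[ 0.14175406, -0.63003524, -0.7638781 ]]))
0.1 [0.25285821 0.59826572 0.22157555] [-1.79901857e+02  4.29665467e-03  1.57095239e+02] 0.08682010900752517
```

View pics/top0.png

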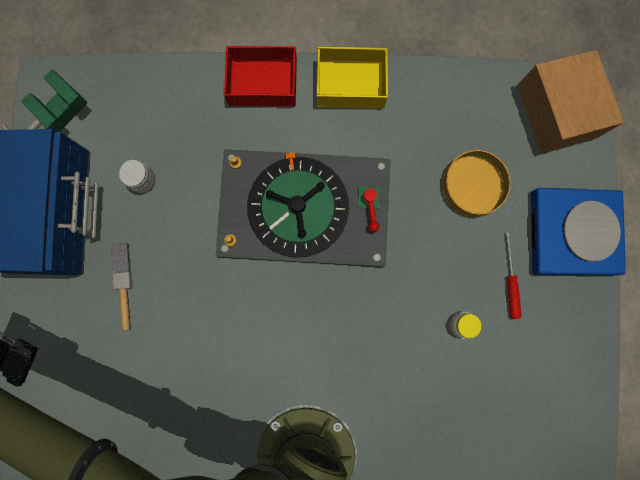

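View pics/side0.png

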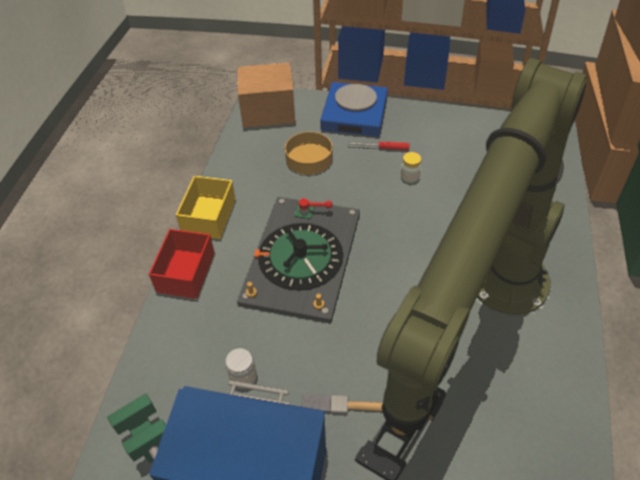

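The top view shows the dial hub near (298,204), the index mark running to about (270,230), and the orange tab at (291,158). The lever pivot is at about (369,196) and the knob at (374,227). In the side view the hub is near (300,247) and the lever runs (304,204) to (329,205). Next I measure.

```bash
cat > m.py <<'E'
from h import *
def comp(m,near,r):
    n,l,s,c=cv2.connectedComponentsWithStats(m.astype(np.uint8)); 
    k=[i for i in range(1,n) if np.hypot(*(c[i]-near))<r and s[i,4]>5]
    return max(k,key=lambda i:s[i,4]) if k else None,l,c,s
def masks(p):
    h=cv2.cvtColor(p,cv2.COLOR_RGB2HSV).astype(int); H,S,V=h[...,0],h[...,1],h[...,2]
    return dict(green=(H>60)&(H<95)&(S>90)&(V>40),white=(S<60)&(V>150),orange=(H>5)&(H<16)&(S>190)&(V>120),red=((H<5)|(H>174))&(S>170)&(V>90),black=(V<45))
E
python3 - <<'E'
from m import *
P={n:np.load(n+"0.npz") for n in("top","side")}
roi={"top":(slice(145,270),slice(215,395)),"side":(slice(195,320),slice(238,362))}
for n in P:
    p,d=P[n]["p"],P[n]["d"]; M=masks(p); r=np.zeros(p.shape[:2],bool); r[roi[n]]=1
    # red lever & orange tab by depth
    for c in("orange","red","green"):
        X,u,v=depthpts(n,d,M[c]&r); print(n,c,len(X),"uv",u.min(),u.max(),v.min(),v.max(),"mean",X.mean(0).round(4),"z",np.percentile(X[:,2],[5,50,95]).round(4))
    g=(M["green"]&r).astype(np.uint8); k,l,_,_=comp(g,(298,204) if n=="top" else (300,250),40)
    cs=cv2.findContours((l==k).astype(np.uint8),0,2)[0]; hull=cv2.convexHull(max(cs,key=len)).reshape(-1,2)
    W=onplane(n,hull,.036)[:,:2]; A=np.c_[2*W,np.ones(len(W))]; s=np.linalg.lstsq(A,(W**2).sum(1),rcond=None)[0]; R=np.sqrt(s[2]+s[:2]@s[:2]); print(n,"dial",s[:2].round(4),R.round(4),"res",np.abs(np.hypot(*(W-s[:2]).T)-R).max().round(4))
    c=s[:2]
    # index mark
    v,u=np.nonzero(M["white"]&r); W=onplane(n,np.c_[u,v],.036)[:,:2]-c; q=np.hypot(*W.T)<.082; W=W[q]; 
    print("mark",len(W),"ang",np.degrees(np.arctan2(*W.mean(0)[::-1])).round(2),"rad",np.hypot(*W.T).min().round(3),np.hypot(*W.T).max().round(3))
    v,u=np.nonzero(M["orange"]&r); W=onplane(n,np.c_[u,v],.030)[:,:2]-c; rr=np.hypot(*W.T); a=np.degrees(np.arctan2(W[:,1],W[:,0])); print("orange",np.c_[u,v,rr*1000,a].round(1)[(rr<.15)].tolist()[:60] if len(a)<70 else (len(a),np.median(a)))
    cv2.imwrite(f"pics/{n}c.png",cv2.resize(p[roi[n]],None,fx=4,fy=4,interpolation=cv2.INTER_CUBIC)[:,:,::-1])
E
```

```text
top orange 77 uv 286 294 153 169 mean [0.6744 0.0449 0.0343] z [0.0279 0.0346 0.0393]
top red 307 uv 364 378 189 230 mean [ 0.5606 -0.1375  0.0638] z [0.0574 0.0639 0.0695]
top green 3528 uv 262 379 170 242 mean [0.5681 0.0153 0.0367] z [0.0299 0.0365 0.042 ]
top dial [0.5668 0.0271] 0.0818 res 0.0007
mark 67 ang 129.68 rad 0.027 0.08
orange (77, np.float64(9.36915309207071))
side orange 19 uv 256 262 251 255 mean [0.6804 0.0481 0.0367] z [0.0299 0.0369 0.0428]
side red 111 uv 299 330 199 206 mean [ 0.5664 -0.1327  0.0646] z [0.0595 0.0642 0.0712]
side green 188 uv 271 329 208 276 mean [0.5589 0.0402 0.0371] z [0.0321 0.0374 0.0417]
side dial [0.5394 0.0696] 0.0213 res 0.0133
mark 51 ang -175.27 rad 0.004 0.073
orange [[258.0, 251.0, 148.3, -13.0], [257.0, 252.0, 149.3, -11.4], [258.0, 252.0, 146.7, -11.8], [257.0, 253.0, 147.8, -10.1], [258.0, 253.0, 145.2, -10.5], [259.0, 253.0, 142.6, -10.9], [260.0, 253.0, 140.1, -11.3], [261.0, 253.0, 137.6, -11.7], [262.0, 253.0, 135.0, -12.1], [256.0, 254.0, 148.9, -8.6], [257.0, 254.0, 146.3, -8.9], [258.0, 254.0, 143.8, -9.3], [261.0, 254.0, 136.0, -10.4], [256.0, 255.0, 147.6, -7.3], [257.0, 255.0, 145.0, -7.6]]
```

View pics/topc.png

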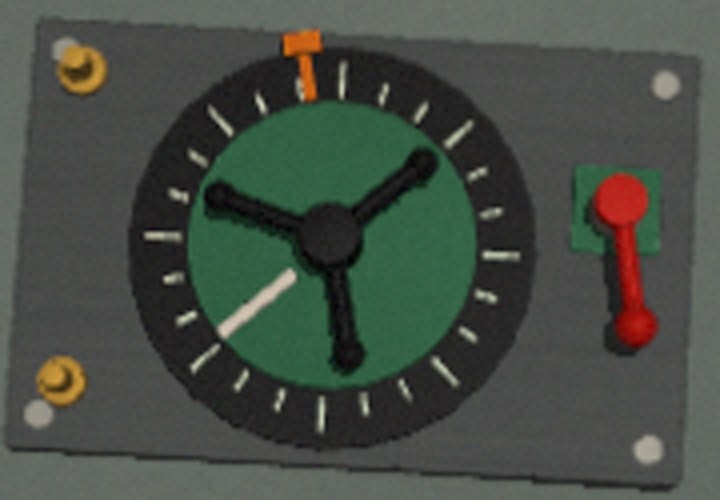

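The crop shows the mark pointing lower left, the target line at about (309,80) in the crop, spokes at about 70, 190 and 310 degrees, and the lever hub at (621,200) with the knob at (635,325). I'll refine the target and lever, and check heights with the second view.

```bash
python3 - <<'E'
from m import *
c=np.array([.5668,.0271])
p=np.load("top0.npz")["p"]; s=np.load("side0.npz")["p"]
M=masks(p); v,u=np.nonzero(M["orange"]); W=onplane("top",np.c_[u,v],.028)[:,:2]-c; r=np.hypot(*W.T); q=(r>.084)&(r<.113)&(np.abs(W[:,1])<.05); a=np.degrees(np.arctan2(W[q,1],W[q,0])); print("line ang",a.mean(),a.std(),q.sum(),r[q].min(),r[q].max())
q=(r>.118)&(r<.14)&(np.abs(W[:,1])<.05);W2=onplane("top",np.c_[u,v],.036)[q,:2]-c; m=W2.mean(0);print("tab",np.degrees(np.arctan2(m[1],m[0])))
# bolts/lever two-view
print("hub top",onplane("top",[370.25,195],.065),"knob",onplane("top",[373.75,226.25],.055))
print("tri hub",tri([("top",[370.25,195]),("side",[304,204])]),"tri knob",tri([("top",[373.75,226.25]),("side",[329,205])]))
print("dial hub tri",tri([("top",[297.5,204]),("side",[300,245])]), onplane("top",[297.5,204],.076))
E
```

```text
line ang 9.278767512010011 1.083225136578498 33 0.0865830958566125 0.11274179073628593
tab 9.525107317728896
hub top [[ 0.58908548 -0.13457659  0.065     ]] knob [[ 0.52069388 -0.14375224  0.055     ]]
tri hub [ 0.59111704 -0.13559403  0.05324659] tri knob [ 0.52060748 -0.14396857  0.05291026]
dial hub tri [0.56638862 0.0260717  0.06724421] [[0.56429294 0.02571679 0.076     ]]
```

View pics/sidec.png

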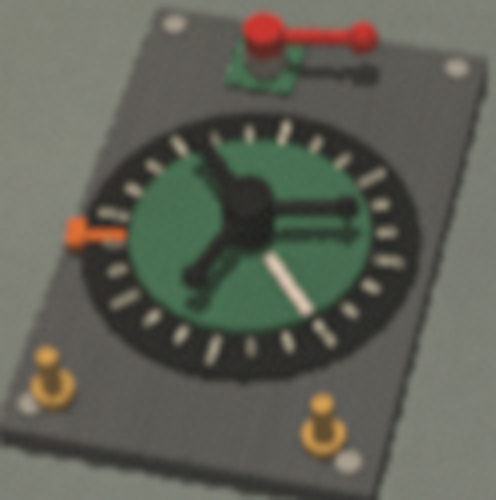

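```bash
cat > pl.py <<'E'
from m import *
from scipy.spatial.transform import Rotation as Ro
C=np.array([.5668,.0271])
def plan(goals,start=None):
    "goals: x,y,z,yaw deg; prints unit rows from the measured (or given commanded) pose"
    o=env.get_obs(); P=np.array(o["tool_pos"]);yw=o["tool_rot"][2]
    if start is not None: P,yw=np.array(start[:3]),start[3]
    R=Ro.from_euler("xyz",[180,0,yw],degrees=True)
    for g in goals:
        s=R.inv().apply(np.array(g[:3])-P)/.04; t=-((g[3]-yw+180)%360-180)/10
        print(np.r_[s,t].round(2).tolist())
def spoke(phi,gap,r=.044,z=.047,half=.021):
    a=np.radians(phi); u=np.array([np.cos(a),np.sin(a)]); t=np.array([-u[1],u[0]])
    return [*(C+r*u+(half+gap)*t),z,phi]
E
python3 - <<'E'
from pl import *
g=spoke(189.7,.008); print(g); g[2]=.20; plan([g],[.253,.599,.223,157.1])
E
```

```text
[np.float64(0.5283152393674755), np.float64(-0.008898933304436852), 0.047, 189.7]
[-12.25, -11.32, 0.57, -3.26]
```

>>> drive_tool(moves=[-12.25, -11.32, 0.57, -3.26, 0, -12.25, -11.32, 0.57, -3.26, 0, -12.25, -11.32, 0.57, -3.26, 0, -12.25, -11.32, 0.57, -3.26, 0, -12.25, -11.32, 0.57, -3.26, 0], squeeze=5)

```text
time_s: 0.72
tool_pos: [0.3814, 0.3144, 0.2117]
tool_rot: [-180.0, 0.0, -170.3]
force: [1.1, 0.2, -0.0]
grip_width: 0.0446
grasp_force: 0.0
```

```bash
python3 - <<'E'
from pl import *
g=spoke(189.7,.008);  g[2]=.20; plan([g])
E
```

```text
[-2.26, -8.59, 0.29, -0.0]
```

>>> drive_tool(moves=[-2.2, -8.3, 0.28, 0, 0, -2.2, -8.3, 0.28, 0, 0, -2.2, -8.3, 0.28, 0, 0, -2.2, -8.3, 0.28, 0, 0, -2.2, -8.3, 0.28, 0, 0])

```text
time_s: 1.35
tool_pos: [0.5109, 0.0306, 0.2017]
tool_rot: [180.0, 0.0, -170.3]
force: [0.2, 1.4, 0.6]
grip_width: 0.0014
grasp_force: 0.0
```

>>> drive_tool(moves=[0, 0, 0, 0, 0, 0, 0, 0, 0, 0, 0, 0, 0, 0, 0])

```text
time_s: 1.72
tool_pos: [0.5101, 0.0343, 0.2016]
tool_rot: [180.0, -0.0, -170.1]
force: [-0.4, 0.6, -0.2]
grip_width: 0.0007
grasp_force: 0.0
```

```bash
python3 - <<'E'
from pl import *
g=spoke(189.7,.008);  print(g);g[2]=.20; plan([g])
E
```

```text
[np.float64(0.5283152393674755), np.float64(-0.008898933304436852), 0.047, 189.7]
[-0.26, -1.14, 0.04, 0.02]
```

>>> drive_tool(moves=[-0.26, -1.14, 0.04, 0, 0, -0.26, -1.14, 1.0, 0, 0, -0.26, -1.14, 2.2, 0, 0, -0.26, -1.14, 2.2, 0, 0, -0.26, -1.14, 2.2, 0, 0])

```text
time_s: 2.35
tool_pos: [0.5295, -0.0098, 0.1154]
tool_rot: [180.0, 0.1, -170.2]
force: [-0.3, -0.0, 0.8]
grip_width: 0.0008
grasp_force: 0.0
```

```bash
python3 - <<'E'
from pl import *
plan([spoke(189.7,.008)]+[spoke(189.7,0)])
p,_=env.read_camera("side"); cv2.imwrite("pics/s1.png",cv2.resize(p[170:320,220:400],None,fx=4,fy=4)[:,:,::-1])
E
```

```text
[0.02, 0.03, 1.71, 0.01]
[0.02, 0.23, 1.71, 0.01]
```

View pics/s1.png

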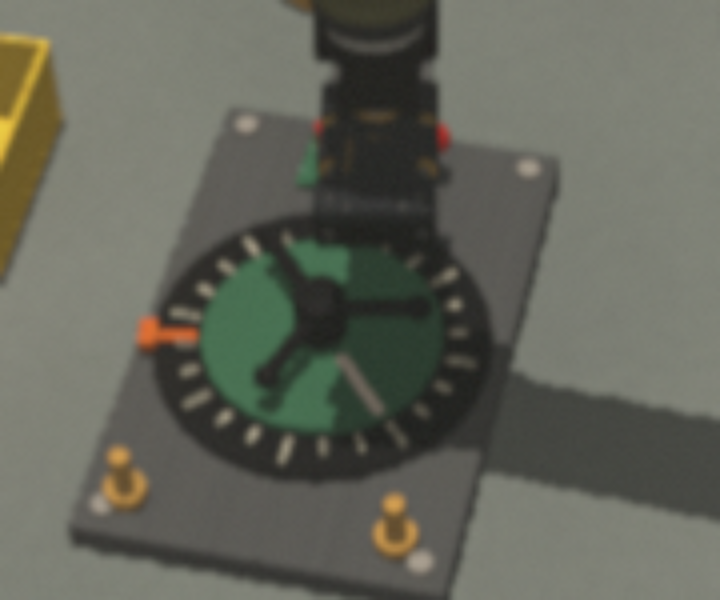

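```bash
python3 - <<'E'
from pl import *
P=np.array(env.get_obs()["tool_pos"]); a=np.radians(-170.2);u=np.array([np.cos(a),np.sin(a),0])
Q=[P,P+.0095*u,P-.0095*u,P+[0,0,.07],P+[0,0,.07]+.0375*u,P+[0,0,.07]-.0375*u]
print(((proj("side",Q)-[220,170])*4).round(0).tolist(), proj("top",P))
p,d=env.read_camera("top"); cv2.imwrite("pics/t1.png",cv2.resize(p[130:280,210:390],None,fx=4,fy=4)[:,:,::-1])
E
```

```text
[[383.0, 218.0], [398.0, 218.0], [369.0, 218.0], [380.0, 145.0], [439.0, 145.0], [321.0, 145.0]] [[313.41986697 217.37905619]]
```

View pics/t1.png

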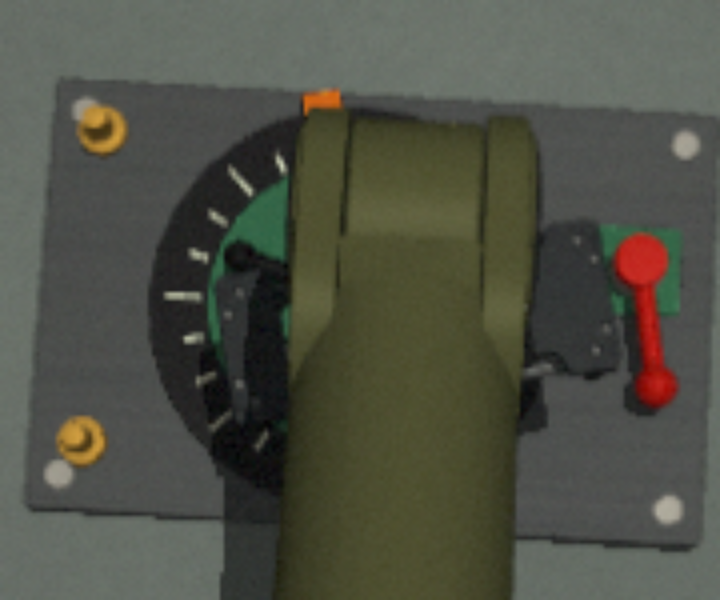

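The top crop shows the gripper body (240 to 620) above the dial, clear of the lever at (640,260) to (655,385) and of both bolts. Now lower it and touch the spoke.

>>> drive_tool(moves=[0.02, 0.03, 0.6, 0, 0, 0.02, 0.03, 1.2, 0, 0, 0.02, 0.03, 1.7, 0, 0, 0.02, 0.03, 1.7, 0, 0, 0.02, 0.03, 1.7, 0, 0])

```text
time_s: 3.08
tool_pos: [0.5289, -0.0095, 0.0475]
tool_rot: [180.0, 0.2, -170.3]
force: [0.1, 0.2, 0.3]
grip_width: 0.0004
grasp_force: 0.0
```

```bash
python3 - <<'E'
from pl import *
print(env.get_obs()["tool_pos"],env.get_obs()["force"])
plan([spoke(189.7-k,0) for k in (0,4,8,12,16)])
E
```

```text
[ 0.52892227 -0.00951591  0.0475327 ] [0.14884351 0.2360111  0.27192502]
[0.01, 0.22, 0.01, 0.0]
[0.05, 0.3, 0.01, 0.4]
[0.07, 0.38, 0.01, 0.8]
[0.1, 0.46, 0.01, 1.2]
[0.11, 0.54, 0.01, 1.6]
```

>>> drive_tool(moves=[0.01, 0.22, 0.01, 0, 0, 0.05, 0.3, 0.01, 0.4, 0, 0.07, 0.38, 0.01, 0.8, 0, 0.1, 0.46, 0.01, 1.2, 0, 0.11, 0.54, 0.01, 1.6, 0])

```text
time_s: 3.7
tool_pos: [0.5202, 0.0091, 0.0464]
tool_rot: [-179.9, 0.1, 173.5]
force: [-0.1, -5.1, 0.9]
grip_width: 0.0005
grasp_force: 2.7
```

```bash
python3 - <<'E'
from pl import *
plan([spoke(173.7-k,0) for k in (4,8,12,16,20)])
print("generic");plan([spoke(-k,0) for k in (4,8,12,16,20)],spoke(0,0))
E
```

```text
[0.03, 0.13, -0.02, 0.38]
[0.05, 0.21, -0.02, 0.78]
[0.08, 0.29, -0.02, 1.18]
[0.09, 0.37, -0.02, 1.58]
[0.11, 0.46, -0.02, 1.98]
generic
[0.03, 0.08, 0.0, 0.4]
[0.06, 0.16, 0.0, 0.8]
[0.09, 0.24, 0.0, 1.2]
[0.1, 0.32, 0.0, 1.6]
[0.11, 0.41, 0.0, 2.0]
```

Contact is made at about 5 N. I'll continue round the arc.

>>> drive_tool(moves=[0.03, 0.1, 0, 0.4, 0, 0.06, 0.18, 0, 0.8, 0, 0.09, 0.26, 0, 1.2, 0, 0.1, 0.34, 0, 1.6, 0, 0.11, 0.42, 0, 2.0, 0])

```text
time_s: 4.32
tool_pos: [0.5166, 0.0264, 0.0462]
tool_rot: [-179.9, 0.0, 153.5]
force: [-2.1, -5.1, 2.3]
grip_width: 0.0005
grasp_force: 2.7
```

>>> drive_tool(moves=[0.03, 0.08, 0, 0.4, 0, 0.06, 0.16, 0, 0.8, 0, 0.09, 0.24, 0, 1.2, 0, 0.1, 0.32, 0, 1.6, 0, 0.11, 0.41, 0, 2.0, 0])

```text
time_s: 4.95
tool_pos: [0.519, 0.0437, 0.046]
tool_rot: [-179.8, -0.1, 133.5]
force: [-4.4, -4.3, 4.2]
grip_width: 0.0001
grasp_force: 2.9
```

```bash
python3 - <<'E'
from pl import *
plan([spoke(133.7-k,0) for k in (0,4,8,12,16,20)])
E
```

```text
[-0.02, 0.05, -0.02, -0.02]
[0.01, 0.13, -0.02, 0.38]
[0.04, 0.21, -0.02, 0.78]
[0.06, 0.29, -0.02, 1.18]
[0.08, 0.38, -0.02, 1.58]
[0.09, 0.46, -0.02, 1.98]
```

>>> drive_tool(moves=[0.02, 0.08, -0.02, 0.4, 0, 0.05, 0.16, -0.02, 0.8, 0, 0.07, 0.24, -0.02, 1.2, 0, 0.09, 0.33, -0.02, 1.6, 0, 0.1, 0.42, -0.02, 2.0, 0])

```text
time_s: 5.58
tool_pos: [0.5272, 0.0591, 0.0461]
tool_rot: [-179.7, -0.1, 113.6]
force: [-5.0, -2.5, 2.1]
grip_width: 0.0008
grasp_force: 2.9
```

>>> drive_tool(moves=[0.03, 0.08, 0, 0.4, 0, 0.06, 0.16, 0, 0.8, 0, 0.09, 0.24, 0, 1.2, 0, 0.1, 0.32, 0, 1.6, 0, 0.11, 0.41, 0, 2.0, 0])

```text
time_s: 6.2
tool_pos: [0.5404, 0.0708, 0.0462]
tool_rot: [-179.7, -0.1, 93.6]
force: [-5.3, 0.8, 2.8]
grip_width: 0.0004
grasp_force: 2.9
```

```bash
cat > mark.py <<'E'
from pl import *
def mark(tag=None):
    for n,cut in(("top",0),("side",0)):
        p,_=env.read_camera(n); h=cv2.cvtColor(p,cv2.COLOR_RGB2HSV).astype(int); w=(h[...,1]<70)&(h[...,2]>105)
        v,u=np.nonzero(w); W=onplane(n,np.c_[u,v],.036)[:,:2]-C; r=np.hypot(*W.T); q=(r<.079)&(r>.03); W=W[q]; m=W.mean(0) if len(W) else [0,0]
        print(n,len(W),"ang",np.degrees(np.arctan2(m[1],m[0])).round(2),"r",r[q].min() if len(W) else 0,"spread",np.degrees(np.arctan2(W[:,1],W[:,0])).std().round(1))
        if tag: 
            s=(slice(130,280),slice(210,390)) if n=="top" else (slice(180,330),slice(220,400)); cv2.imwrite(f"pics/{n}{tag}.png",cv2.resize(p[s],None,fx=4,fy=4)[:,:,::-1])
E
python3 - <<'E'
from mark import *
mark("2"); plan([spoke(93.7-k,0) for k in (0,4,8,12,16,20)])
E
```

```text
top 0 ang 0.0 r 0 spread nan
side 32 ang 35.35 r 0.03028986024076084 spread 5.9
[-0.04, 0.04, -0.02, 0.0]
[-0.0, 0.12, -0.02, 0.4]
[0.02, 0.2, -0.02, 0.8]
[0.05, 0.28, -0.02, 1.2]
[0.06, 0.36, -0.02, 1.6]
[0.07, 0.45, -0.02, 2.0]
  ret = _var(a, axis=axis, dtype=dtype, out=out, ddof=ddof,
  arrmean = um.true_divide(arrmean, div, out=arrmean,
  ret = ret.dtype.type(ret / rcount)
```

View pics/side2.png

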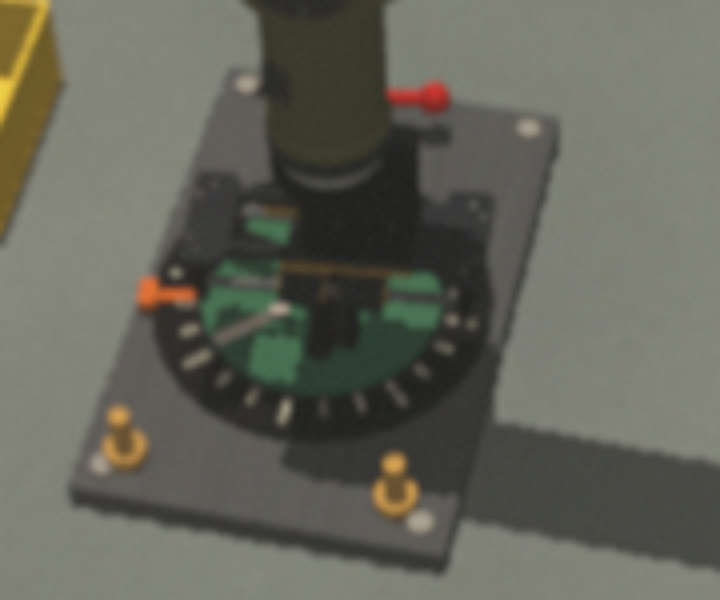

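The side crop shows the white mark from (280,308) to (215,340), still short of the orange line at (190,293). Push on about 20 degrees, then back off and measure.

>>> drive_tool(moves=[0.0, 0.1, -0.02, 0.4, 0, 0.03, 0.18, -0.02, 0.8, 0, 0.05, 0.26, -0.02, 1.2, 0, 0.06, 0.34, -0.02, 1.6, 0, 0.07, 0.42, -0.02, 2.0, 0])

```text
time_s: 6.92
tool_pos: [0.5571, 0.0768, 0.0464]
tool_rot: [-179.7, -0.1, 73.8]
force: [-4.3, 4.5, -0.2]
grip_width: 0.0006
grasp_force: 2.9
```

>>> drive_tool(moves=[0, -0.4, 0, 0, 0, 0, -0.4, -1.5, 0, 0, 0, -0.4, -3.0, 0, 0, 0, -3, -4.0, 0, 0, 0, -4.5, -4.0, 0, 0])

```text
time_s: 7.55
tool_pos: [0.429, 0.112, 0.2016]
tool_rot: [179.8, -0.2, 73.7]
force: [-1.2, 2.4, -0.3]
grip_width: 0.0007
grasp_force: 0.0
```

```bash
python3 - <<'E'
from mark import *
mark("3"); print(env.get_obs()["tool_pos"])
E
```

```text
top 84 ang 21.52 r 0.030337926310745885 spread 3.1
side 102 ang 16.05 r 0.03028986024076084 spread 20.7
[0.42482999 0.11439563 0.20144007]
```

View pics/top3.png

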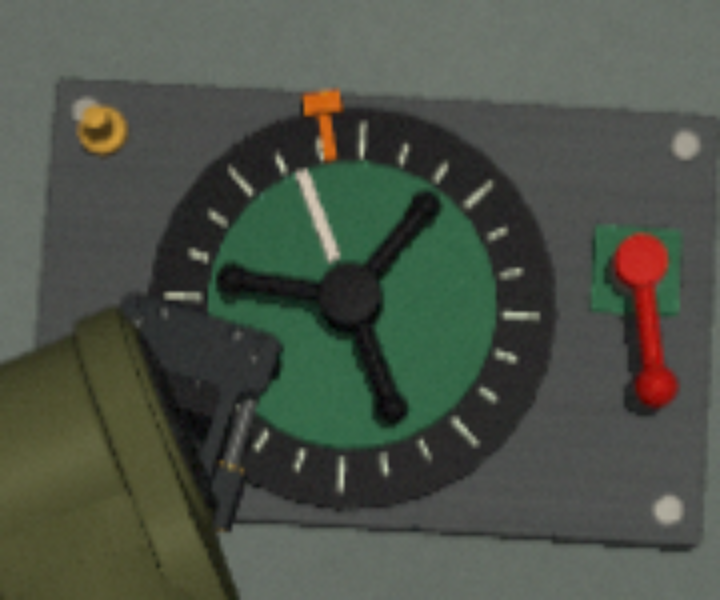

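The top crop shows the mark from (333,258) to (302,172) at 21.5 degrees, with the target line at (328,140), 9.35 degrees. About 12 degrees remain, and the effective finger half-width is about 17 mm.

```bash
python3 - <<'E'
from pl import *
a=spoke(81.5,.010,half=.017); b=a.copy(); b[2]=.2
print(a); plan([b,a])
print("from a:");plan([spoke(f,0,half=.017) for f in (81.5,78,75,72,70.5,69.3)],a)
E
```

```text
[np.float64(0.5466001857789311), np.float64(0.07460755208842382), 0.047, 81.5]
[-0.13, 3.2, 0.04, -0.73]
[-0.13, 3.2, 3.86, -0.73]
from a:
[0.0, 0.25, 0.0, -0.0]
[0.02, 0.32, 0.0, 0.35]
[0.04, 0.38, 0.0, 0.65]
[0.06, 0.44, 0.0, 0.95]
[0.06, 0.47, 0.0, 1.1]
[0.06, 0.49, 0.0, 1.22]
```

>>> drive_tool(moves=[-0.13, 1.5, 0.04, -0.73, 0, -0.13, 3.1, 0.04, -0.73, 0, -0.13, 3.15, 1.4, -0.73, 0, -0.13, 3.15, 2.7, -0.73, 0, -0.13, 3.15, 3.86, -0.73, 0])

```text
time_s: 8.28
tool_pos: [0.5487, 0.0709, 0.0437]
tool_rot: [179.9, 0.0, 81.1]
force: [0.6, 1.1, -0.2]
grip_width: 0.0005
grasp_force: 0.0
```

>>> drive_tool(moves=[0, 0, 0, 0, 0, 0, 0, 0, 0, 0])

```text
time_s: 8.52
tool_pos: [0.55, 0.0713, 0.0472]
tool_rot: [179.8, -0.0, 81.0]
force: [-0.0, 0.8, -0.4]
grip_width: 0.0004
grasp_force: 0.0
```

```bash
python3 - <<'E'
from pl import *
plan([spoke(f,0,half=.017) for f in (81.5,78,75,72,70.5,69.3)])
E
```

```text
[0.07, 0.15, 0.0, -0.05]
[0.09, 0.22, 0.0, 0.3]
[0.11, 0.28, 0.0, 0.6]
[0.13, 0.34, 0.0, 0.9]
[0.13, 0.37, 0.0, 1.05]
[0.14, 0.39, 0.0, 1.17]
```

>>> drive_tool(moves=[0.07, 0.15, 0, 0, 0, 0.09, 0.22, 0, 0.3, 0, 0.11, 0.28, 0, 0.6, 0, 0.13, 0.34, 0, 0.9, 0, 0.13, 0.37, 0, 1.05, 0])

```text
time_s: 9.15
tool_pos: [0.5641, 0.0754, 0.0468]
tool_rot: [-180.0, -0.1, 70.5]
force: [-5.0, 1.0, 2.4]
grip_width: 0.0004
grasp_force: 2.4
```

>>> drive_tool(moves=[0, -0.4, 0, 0, 0, 0, -0.4, -1.5, 0, 0, 0, -0.4, -3.0, 0, 0, 0, -3, -4.0, 0, 0, 0, -4.5, -4.0, 0, 0])

```text
time_s: 9.78
tool_pos: [0.4358, 0.1201, 0.1994]
tool_rot: [179.8, -0.2, 70.4]
force: [-0.6, 2.3, -0.5]
grip_width: 0.0004
grasp_force: 0.0
```

```bash
python3 - <<'E'
from mark import *
mark(); print(env.get_obs()["tool_pos"])
E
```

```text
top 82 ang 14.82 r 0.030580960435418306 spread 10.0
side 99 ang 8.98 r 0.031355455819540475 spread 18.0
[0.43169493 0.12318705 0.19984797]
```

```bash
cat > mark2.py <<'E'
from pl import *
def mark2():
    p,_=env.read_camera("top"); h=cv2.cvtColor(p,cv2.COLOR_RGB2HSV).astype(int); w=(h[...,1]<70)&(h[...,2]>105)
    v,u=np.nonzero(w); W=onplane("top",np.c_[u,v],.036)[:,:2]-C; r=np.hypot(*W.T); a=np.degrees(np.arctan2(W[:,1],W[:,0])); q=(r<.0795)&(r>.03)&(np.abs(a-np.median(a[(r<.0795)&(r>.03)]))<12); W=W[q]
    l=cv2.fitLine(W.astype(np.float32),cv2.DIST_HUBER,0,.001,.001).ravel(); print("mean",a[q].mean().round(2),a[q].std().round(2),q.sum(),"line",np.degrees(np.arctan2(l[1],l[0])).round(2))
    o=masks(p)["orange"]; v,u=np.nonzero(o); W=onplane("top",np.c_[u,v],.028)[:,:2]-C; r=np.hypot(*W.T); q=(r>.084)&(r<.113)&(np.abs(W[:,1])<.05); print("target",np.degrees(np.arctan2(W[q,1],W[q,0])).mean().round(2))
    return p
E
python3 - <<'E'
from mark2 import *
p=mark2(); cv2.imwrite("pics/t4.png",cv2.resize(p[130:280,210:390],None,fx=4,fy=4)[:,:,::-1])
a=spoke(72.7,.010,half=.017); b=a.copy(); b[2]=.2; plan([b,a])
E
```

```text
mean 13.9 3.01 82 line 14.07
target 9.28
[-0.08, 3.2, -0.01, -0.19]
[-0.08, 3.2, 3.81, -0.19]
```

View pics/t4.png

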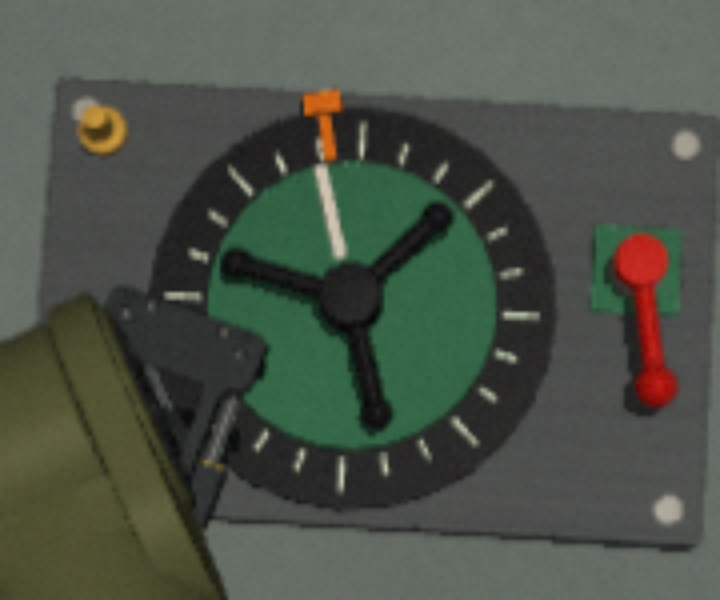

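The mark runs (340,255) to (320,168) and the target's inner end is at (331,158), so about 4.7 degrees remain. I'll re-approach for a short final push.

>>> drive_tool(moves=[-0.08, 1.5, 0, -0.4, 0, -0.08, 3.0, 0, -0.4, 0, -0.08, 3.1, 1.4, -0.4, 0, -0.08, 3.1, 2.7, -0.4, 0, -0.08, 3.1, 3.8, -0.4, 0])

```text
time_s: 10.55
tool_pos: [0.5522, 0.0736, 0.0434]
tool_rot: [179.9, 0.2, 74.5]
force: [0.1, 0.7, 0.6]
grip_width: 0.0008
grasp_force: 0.0
```

>>> drive_tool(moves=[0, 0, 0, 0, 0, 0, 0, 0, 0, 0])

```text
time_s: 10.8
tool_pos: [0.5533, 0.0745, 0.0474]
tool_rot: [179.8, 0.0, 74.5]
force: [0.6, 0.7, 0.3]
grip_width: 0.0006
grasp_force: 0.0
```

```bash
python3 - <<'E'
from pl import *
plan([spoke(f,0,half=.0159) for f in (74,72,70,69.3)]+[[.5689,.0728,.047,69.3]])
E
```

```text
[0.05, 0.25, 0.01, 0.05]
[0.06, 0.29, 0.01, 0.25]
[0.08, 0.33, 0.01, 0.45]
[0.08, 0.35, 0.01, 0.52]
[0.06, 0.39, 0.01, 0.52]
```

>>> drive_tool(moves=[0.05, 0.22, 0.01, 0.1, 0, 0.06, 0.28, 0.01, 0.3, 0, 0.07, 0.33, 0.01, 0.5, 0, 0.07, 0.37, 0.01, 0.5, 0, 0.07, 0.37, 0.01, 0.5, 0])

```text
time_s: 11.42
tool_pos: [0.5663, 0.0748, 0.0456]
tool_rot: [-180.0, -0.0, 69.5]
force: [-3.7, 2.7, 3.7]
grip_width: 0.0001
grasp_force: 2.2
```

```bash
python3 - <<'E'
from pl import *
plan([[.5675,.0739,.047,69.3]])
E
```

```text
[-0.01, 0.04, -0.03, 0.02]
```

>>> drive_tool(moves=[0, 0.02, 0, 0, 0, 0, 0.03, 0, 0, 0, 0, 0.03, 0, 0, 0])

```text
time_s: 11.8
tool_pos: [0.5675, 0.0745, 0.0456]
tool_rot: [-180.0, -0.1, 69.5]
force: [-3.8, 3.4, 1.9]
grip_width: 0.0002
grasp_force: 2.3
```

>>> drive_tool(moves=[0, -0.4, 0, 0, 0, 0, -0.4, -1.5, 0, 0, 0, -0.4, -3.0, 0, 0, 0, -3, -4.0, 0, 0, 0, -4.5, -4.0, 0, 0])

```text
time_s: 12.42
tool_pos: [0.4452, 0.1193, 0.1984]
tool_rot: [179.9, -0.0, 69.2]
force: [-0.2, 2.1, 0.7]
grip_width: 0.0006
grasp_force: 0.0
```

```bash
python3 - <<'E'
from mark2 import *
p=mark2(); cv2.imwrite("pics/t5.png",cv2.resize(p[130:280,210:390],None,fx=4,fy=4)[:,:,::-1]);print(env.get_obs()["tool_pos"])
E
```

```text
mean 9.98 2.97 81 line 9.65
target 9.28
[0.43848041 0.12385117 0.20043799]
```

```bash
python3 - <<'E'
from mark2 import *
Am=[];At=[];Al=[]
for k in range(4):
    p,_=env.read_camera("top"); g=p.astype(float); h=cv2.cvtColor(p,cv2.COLOR_RGB2HSV).astype(int)
    for name,z,r0,r1,wt,L in (("m",.036,.055,.08,np.clip(g[...,0]-60,0,140),Am),("t",.028,.086,.11,np.where((h[...,0]<20)&(h[...,1]>120),np.clip(g[...,0]-g[...,2]-30,0,200),0),At)):
        v,u=np.mgrid[130:280,210:390]; u,v=u.ravel(),v.ravel(); W=onplane("top",np.c_[u,v],z)[:,:2]-C; r=np.hypot(*W.T); a=np.degrees(np.arctan2(W[:,1],W[:,0])); q=(r>r0)&(r<r1)&(abs(a-9.5)<7); w=wt[v[q],u[q]]; L.append((a[q]*w).sum()/w.sum())
print(np.round(Am,2),np.round(At,2))
# knob/pivot and approach
K=np.array([.5207,-.1439]);Pv=np.array([.5895,-.135]); d=K-Pv; print(np.hypot(*d),np.degrees(np.arctan2(d[1],d[0])))
E
```

```text
[10.02 10.03 10.03 10.02] [9.38 9.39 9.37 9.38]
0.06937326574408903 -172.62912449351757
```

View pics/t5.png

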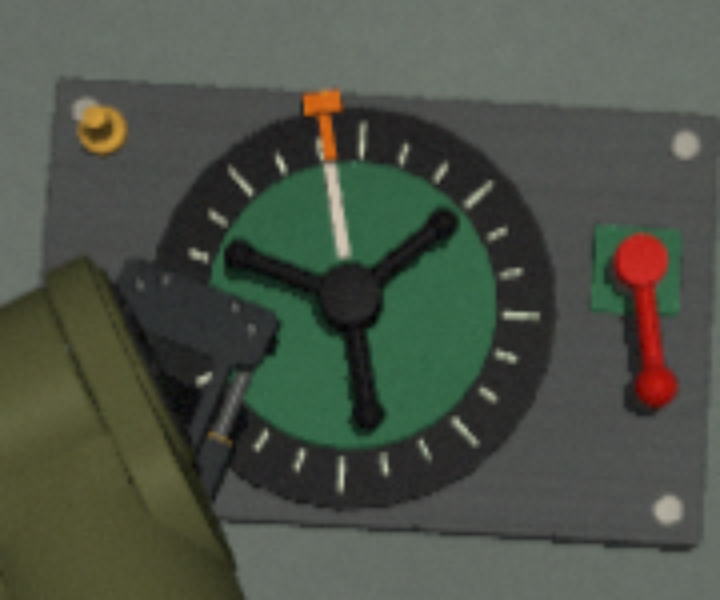

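The mark (345,255 to 330,165) now runs into the orange line (331,158), with a residual of about 0.6 degrees (under 1 mm). The dial is set. Next is the lever.

```bash
cat > lev.py <<'E'
from pl import *
Pv=np.array([.5895,-.135])
def lev(th,gap,r=.042,z=.044,half=.0159):
    a=np.radians(th); u=np.array([np.cos(a),np.sin(a)]); t=np.array([-u[1],u[0]]); return [*(Pv+r*u-(half+gap)*t),z,th-180]
E
python3 - <<'E'
from lev import *
a=lev(187.4,.010); print(a); b=a.copy(); b[2]=.2; plan([b])
E
```

```text
[np.float64(0.5445140052285513), np.float64(-0.1147251319505356), 0.044, 7.400000000000006]
[-4.63, 4.39, -0.05, 6.21]
```

>>> drive_tool(moves=[-1.0, 1.0, -0.05, 1.06, 0, -2.0, 2.0, -0.05, 2.12, 0, -3.0, 3.0, -0.05, 3.18, 0, -4.0, 4.0, -0.05, 4.24, 0, -4.63, 4.39, -0.05, 5.3, 0])

```text
time_s: 13.3
tool_pos: [0.5448, -0.1213, 0.1978]
tool_rot: [179.4, 0.4, 15.8]
force: [0.5, -0.5, 0.1]
grip_width: 0.0003
grasp_force: 0.0
```

>>> drive_tool(moves=[0, 0, 0, 0.9, 0, 0, 0, 0, 0.9, 0, 0, 0, 0, 0.9, 0])

```text
time_s: 13.68
tool_pos: [0.5438, -0.1155, 0.1987]
tool_rot: [179.9, 0.2, 7.6]
force: [-0.4, -0.1, -0.8]
grip_width: 0.0008
grasp_force: 0.0
```

```bash
python3 - <<'E'
from lev import *
plan([lev(187.4,.010)])
E
```

```text
[0.02, -0.02, 3.87, 0.02]
```

Descend in steps, watching the force.

>>> drive_tool(moves=[0.02, -0.04, 1.0, 0, 0, 0.02, -0.04, 2.0, 0, 0, 0.02, -0.04, 2.8, 0, 0, 0.02, -0.04, 3.4, 0, 0, 0.02, -0.04, 3.8, 0, 0])

```text
time_s: 14.3
tool_pos: [0.5435, -0.1127, 0.0461]
tool_rot: [-180.0, 0.2, 7.6]
force: [0.7, -0.2, 0.6]
grip_width: 0.0009
grasp_force: 0.0
```

>>> drive_tool(moves=[0, 0, 0.05, 0, 0, 0, 0, 0.05, 0, 0])

```text
time_s: 14.55
tool_pos: [0.5445, -0.1132, 0.0461]
tool_rot: [-180.0, 0.0, 7.5]
force: [0.3, 0.1, -0.1]
grip_width: 0.0004
grasp_force: 0.0
```

```bash
python3 - <<'E'
from lev import *
plan([lev(t,0) for t in (187.4,191,195,199,203)])
print("generic");plan([lev(187.4+k,0) for k in (4,8,12,16,20)],lev(187.4,0))
E
```

```text
[-0.0, 0.29, 0.05, 0.01]
[-0.03, 0.35, 0.05, -0.35]
[-0.05, 0.43, 0.05, -0.75]
[-0.06, 0.51, 0.05, -1.15]
[-0.07, 0.58, 0.05, -1.55]
generic
[-0.03, 0.07, 0.0, -0.4]
[-0.05, 0.15, 0.0, -0.8]
[-0.06, 0.23, 0.0, -1.2]
[-0.07, 0.3, 0.0, -1.6]
[-0.07, 0.38, 0.0, -2.0]
```

>>> drive_tool(moves=[0, 0.29, 0.05, 0, 0, -0.03, 0.35, 0.05, -0.35, 0, -0.05, 0.43, 0.05, -0.75, 0, -0.06, 0.51, 0.05, -1.15, 0, -0.07, 0.58, 0.05, -1.55, 0])

```text
time_s: 15.18
tool_pos: [0.5453, -0.1353, 0.0442]
tool_rot: [-179.9, -0.1, 23.2]
force: [1.2, 4.6, 0.0]
grip_width: 0.0006
grasp_force: 1.6
```

>>> drive_tool(moves=[-0.03, 0.07, 0, -0.4, 0, -0.05, 0.15, 0, -0.8, 0, -0.06, 0.23, 0, -1.2, 0, -0.07, 0.3, 0, -1.6, 0, -0.07, 0.38, 0, -2.0, 0])

```text
time_s: 15.8
tool_pos: [0.548, -0.1507, 0.044]
tool_rot: [-179.8, -0.1, 43.2]
force: [-0.4, 3.6, 1.6]
grip_width: 0.0003
grasp_force: 1.6
```

```bash
python3 - <<'E'
from lev import *
plan([lev(t,0) for t in (223,227,231,235,239,243,245.3)])
E
```

```text
[-0.02, 0.02, 0.0, 0.02]
[-0.05, 0.1, 0.0, -0.38]
[-0.07, 0.17, 0.0, -0.78]
[-0.08, 0.25, 0.0, -1.18]
[-0.09, 0.33, 0.0, -1.58]
[-0.1, 0.41, 0.0, -1.98]
[-0.1, 0.45, 0.0, -2.21]
```

>>> drive_tool(moves=[-0.05, 0.1, 0, -0.38, 0, -0.07, 0.17, 0, -0.78, 0, -0.08, 0.25, 0, -1.18, 0, -0.09, 0.33, 0, -1.58, 0, -0.1, 0.41, 0, -1.98, 0])

```text
time_s: 16.42
tool_pos: [0.5555, -0.1656, 0.0437]
tool_rot: [-179.8, -0.1, 62.9]
force: [-1.4, 4.3, 0.7]
grip_width: 0.0004
grasp_force: 1.5
```

>>> drive_tool(moves=[0, 0.04, 0, -0.2, 0, 0, 0.08, 0, -0.2, 0, 0, 0.08, 0, -0.2, 0])

```text
time_s: 16.8
tool_pos: [0.5582, -0.168, 0.0435]
tool_rot: [-179.9, 0.0, 64.7]
force: [-3.0, 2.8, 2.4]
grip_width: 0.0007
grasp_force: 1.8
```

>>> drive_tool(moves=[0, 0.03, 0, -0.1, 0, 0, 0.06, 0, -0.1, 0, 0, 0.06, 0, -0.1, 0])

```text
time_s: 17.18
tool_pos: [0.5583, -0.1682, 0.0431]
tool_rot: [-179.6, 0.0, 65.8]
force: [-9.3, 4.0, 8.0]
grip_width: 0.0004
grasp_force: 4.8
```

>>> drive_tool(moves=[0, 0.03, 0, 0, 0, 0, 0.06, 0, 0, 0, 0, 0.06, 0, 0, 0])

```text
time_s: 17.55
tool_pos: [0.5584, -0.1682, 0.0429]
tool_rot: [-179.3, 0.0, 65.8]
force: [-13.9, 6.9, 12.6]
grip_width: 0.0004
grasp_force: 7.8
```

The force rises with no further movement, so the lever is at its stop. Back off, lift and check.

>>> drive_tool(moves=[0, -0.45, 0, 0, 0, 0, -0.45, -1.2, 0, 0, 0, -0.45, -2.5, 0, 0, 0, -0.45, -3.9, 0, 0, 0, -1.5, -4.0, 0, 0])

```text
time_s: 18.18
tool_pos: [0.5131, -0.1485, 0.2085]
tool_rot: [179.4, 0.0, 65.6]
force: [-0.5, 0.2, 0.5]
grip_width: 0.001
grasp_force: 0.0
```

>>> drive_tool(moves=[0, -1.5, 0, 0, 0, 0, -3.0, 0, 0, 0, 0, -3.0, 0, 0, 0])

```text
time_s: 18.55
tool_pos: [0.3968, -0.094, 0.2008]
tool_rot: [-179.7, 0.3, 66.1]
force: [0.6, -0.6, 0.1]
grip_width: 0.0005
grasp_force: 0.0
```

```bash
python3 - <<'E'
from mark2 import *
p=mark2(); cv2.imwrite("pics/t6.png",cv2.resize(p[130:280,210:390],None,fx=4,fy=4)[:,:,::-1]);o=env.get_obs();print(o["tool_pos"],o["force"],o["time_s"])
E
```

```text
mean 10.04 3.0 82 line 9.59
target 9.22
[ 0.39896399 -0.09558826  0.20268983] [ 0.35350488 -1.127082   -0.00917004] 18.6
```

View pics/t6.png

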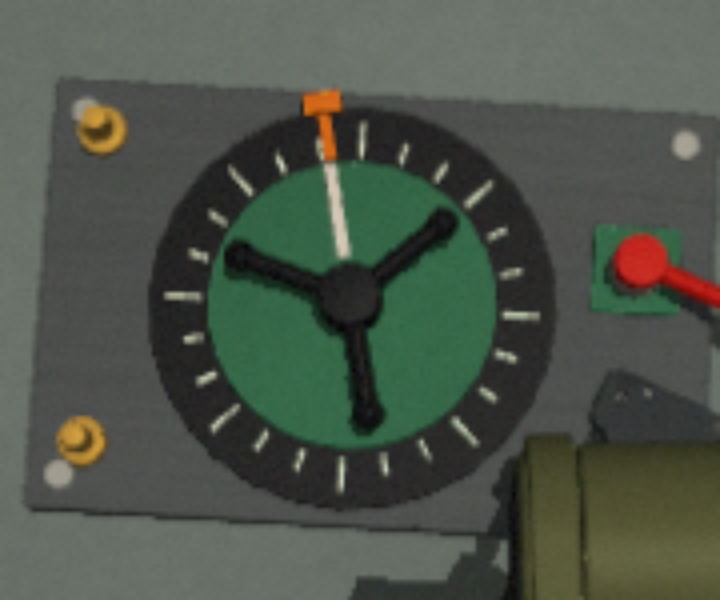

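The mark (345,255 to 330,165) still meets the target line. The lever now runs (640,260) to (718,298), about 244 degrees, which matches its stop. Both bolts are in place and the arm is clear.

```bash
python3 -c "
from cell import env
print(env.sign_off())"
```

```text
the job is handed in; nothing more can be done
None
```

The job is handed in: the dial mark is within about 0.6° (under 1 mm) of the orange target line, the clamp lever was then pushed over to its stop, and no loose item was touched, at about 19 s on the robot's clock.

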